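# Put the interlock key back into the trimmer's guard switch

## Robot

A 7-joint arm with a two-finger parallel gripper is mounted at the origin on the work surface. World frame = base frame: x ahead of the robot, y to its left, z up, the work surface at z = 0. Lengths are in m, angles in rad, forces in N, time in s.
With the tool pointing down it reaches from about 0.4 to 0.875 m from the base axis. Payload 19.3 kg.
Tool frame: the origin (TCP) lies midway between the tips of the shut fingers; the grasp point (between the pads) lies 19 mm behind it; z points along the fingers, y is the line along which they close (so a half turn about z gives the same grasp; the last joint's range is limited). The gripper opens to 85 mm and grips with 20 to 120 N. Pads are 22 mm wide; open, the fingers measure 114 mm over their backs; the gripper's body (76 mm by 85 mm) begins 54 mm behind the grasp point. The pads swing forward as they close: fully open they stand 13 mm farther back than shut.
Start: joints at [1.079, 0.521, -0.036, 1.599, 0.021, 1.021, -0.113], TCP at [0.256, -0.57, 0.231] pointing down, gripper open.
Joint ranges: [-2.91, 2.91], [-0.3, 2.13], [-1.5, 1.42], [0.17, 2.43], [-1.26, 4.41], [0.16, 1.93], [-2.52, 2.52]. Speed limits (rad/s): [1.89, 1.89, 2.39, 2.39, 3.01, 3.01, 3.01].

## Interface

Orientations are given as a rotation vector (axis times angle).
In Python, from plant import r gives the robot as it stands.
- The arm moves only by the tool arm_command, never from a script. Its arguments are lists of equal length, an entry for each row: "linear": the shift along the tool's x, y, z in m, a list of three; "delta_rot": the turn, a rotation vector about the tool's x, y, z in rad, a list of three; "claw": the closure, from 0 (fully open) to 1 (shut). In form: {"linear": [[x, y, z], ...], "delta_rot": [[ax, ay, az], ...], "claw": [claw, ...]}. A call has 1 to 12 rows; each row is the pose to reach, as a shift and turn from the pose commanded when the call began, along the tool's axes at that moment; what a row does not reach only later rows make up. A row lasts 1/10 s, in which the tool goes at most 50 mm and 8.59 degrees, less where a joint would pass 70% of its speed; a pose out of reach is approached as far as the arm can. A call with a gripper value outside its range is refused whole. The fingers move at their own pace and stop on an object; "squeeze" is the grip in N (left out, the last holds). Time passes only in rows, so rows that repeat a pose let the fingers close. It gives the time, the measured TCP pose, the force, the opening and the grip force at its end, in the units of the state.
- r.observe(): the state, without advancing time (a new reading comes with each control period).
- r.capture(name): name is "scene" or "top" or "wrist"; returns (picture, depth): 480x640x3 uint8, blue, green, red; 480x640 float32, m along the optical axis (not along the pixel's ray), 0 where there is no reading.
- r.calibration(name): a dict with "K" (3x3 intrinsics, pixels), "rvec" (rotation vector, rad) and "tvec" (3), from world to camera coordinates, as OpenCV has them. Camera axes: x right, y down, z forward; pixel columns grow to the right and rows downward; lengths in m; the calibration is good to about 2 mm. A picture is of the moment at which its call begins: read the wrist's pose just before it. calibration takes no time and is no camera call; for the wrist camera it gives the pose at the moment of the call.
- r.close_job(): hands the job in; it is judged then, once.
The state is a dict: "t": time; "q": joint angles; "qd": joint speeds; "effort": joint torques, N m; "tool_pos": TCP position; "ee_rot": TCP orientation; "contact_force": force on the tool from outside, world axes, zero at the start; "ft_torque": the same for the moment, N m; "grip_width": finger opening in m; "grip_force": force on a finger pad.
Only numpy, scipy, OpenCV 4.12 (cv2) and the standard library are available. Lean on these libraries where they do the work, as an engineer would, in place of code of your own. Each camera call takes 0.05 s, during which the arm holds its last target. There are 200 camera calls.

## Task

Put the sample trimmer back in service: draw the interlock key out of its parking sleeve by the tongue, lay it flat on the bench and let go, then take it by its handle and push the tongue straight into the slot of the guard switch, fully home, without ramming it. Let go and leave the key in the switch; leave the cups and the stapler where they stand.

Things in the scene. Friction and masses are not known exactly. Their poses are not given: they have to be found in the camera images.
- key_centre (a point): Centre of the interlock key's handle, half-way up. The key is loose, 0.1 to 0.25 kg: a grey plastic handle block 70 mm long (x), 22 wide (y), 36 high (z) with a flat steel tongue straight out of the middle of its +x end. The handle starts inside the parking sleeve, only the tongue outside. x points along the tongue, z up. The key works either way up
- key_tongue (a point): Middle of the key's flat steel tongue, 61 mm in front of (x) the handle's centre and at the same height; same axes. The tongue is 52 mm long, 24 wide in y, 5 thick in z; its last 4 mm are narrowed to 20 x 3 mm; its tip is 87 mm from the handle's centre
- sleeve: Parking sleeve fixed to the bench: grey steel box 39 mm wide, 55 high on a 75 wide foot, open only at its +x end (mouth 36 mm from the origin). Holds the key's handle with 2 to 3 mm of play; its inner floor is 10 mm above the bench. The key slides straight out along +x and is clear once drawn 72 mm. Origin on the bench under its centre; x points out of the mouth, z up
- switch: Sample trimmer with a guard switch on its bracket, fixed to the bench. Origin on the bench under the bracket; x points out of the slot's face, z up. Switch head: grey block 60 mm deep, 50 wide, top 82 above the bench, on a bracket 100 wide, 37 high. The trimmer lies behind it, x = -50 to -250 mm, 260 wide, 105 high
- slot_ref (a point): Point on the switch head's face plane (x = 30 mm of the switch, same axes), 60 mm up, level with the slot's middle. The head is clamped up to 10 mm to either side, so the slot's middle is at y = -10 to +10 mm from here: not told, feel or look for it. Slot level, 27 wide, 8 high, rim bevelled about 2 mm; tongue goes in along -x; home when the handle's end meets the face, handle centre 35 mm from it
- plunger (a joint): Plunger inside the slot; starts at 0 to 0.002 m and grows as the tongue pushes it in. The tongue meets it 38 to 40 mm deep and it then resists with about 5 N and stays where it is pushed; 0.014 m with the tongue fully home
- cup_a_mid (a point): White paper cup, 74 mm across, 90 high, upright; this point is its middle, 45 mm up. Leave alone
- cup_b_mid (a point): A second such cup; its middle, 45 mm up. Leave alone
- stapler_mid (a point): Grey and black stapler 130 mm long, 34 wide, 48 high; its middle, 24 mm up. Leave alone
Not all that is in view belongs to the job. Leave any brown or turquoise look-alike of the sleeve alone.

How it is judged:
By the outcome, as a careful person would: the job done as asked, in the order asked, and still so for the second after the job is handed in, with the robot touching nothing.
It also fails if it takes over 72 s, if anything falls off the work surface, if the arm or the gripper's body presses on something with over 40 N, if the wrist force passes 120 N, or if a joint passes its speed limit or range.

## Working session

There is one attempt and no reset: what is moved stays moved. The work goes in short steps, Python scripts to look and compute and a tool call to move; the robot and the scene stay as the last step left them, time stands still between calls to the robot, and variables do not carry over. Pictures are saved under pics/ and viewed, at most 10 in all, crops included, and the job is handed in when it is done.

Besides the shell and the picture viewer there is one more tool, called after "Request:" as name(argument=value, ...), one argument or row to a line, values as JSON. arm_command: Moves the arm, as the interface text tells. Its arguments: {"type":"object","properties":{"linear":{"type":"array"},"delta_rot":{"type":"array"},"claw":{"type":"array"},"squeeze":{"type":"number"}},"required":["linear","delta_rot","claw"]}

```bash
ls; mkdir -p pics
python3 - <<'E'
from plant import r
import cv2,numpy as np
s=r.observe(); print({k:np.round(v,3).tolist() for k,v in s.items()})
ims=[]
for n in("scene","top"):
    im,d=r.capture(n); cv2.imwrite(f"pics/{n}0.png",im); np.save(f"pics/{n}0.npy",d)
    c=r.calibration(n); print(n,np.round(c["K"],1).tolist(),np.round(c["rvec"],3).ravel(),np.round(c["tvec"],3).ravel())
E
```

```text
pics
{'t': 0.0, 'q': [1.079, 0.522, -0.036, 1.6, 0.021, 1.021, -0.113], 'qd': [0.001, 0.001, -0.0, 0.001, 0.0, -0.002, -0.0], 'effort': [-0.001, -92.712, 1.979, -36.994, 0.018, 0.008, -0.0], 'tool_pos': [0.256, -0.57, 0.231], 'ee_rot': [-3.071, -0.657, 0.001], 'contact_force': [-0.066, -0.757, 0.396], 'ft_torque': [0.013, 0.006, -0.014], 'grip_force': 0.0, 'grip_width': 0.085}
scene [[499.8, 0.0, 316.3], [0.0, 499.8, 239.6], [0.0, 0.0, 1.0]] [ 1.431  2.117 -0.877] [ 0.222 -0.294  1.375]
top [[488.7, 0.0, 318.8], [0.0, 488.7, 239.4], [0.0, 0.0, 1.0]] [ 2.201 -2.141  0.075] [-0.043  0.555  0.862]
```

View pics/top0.png

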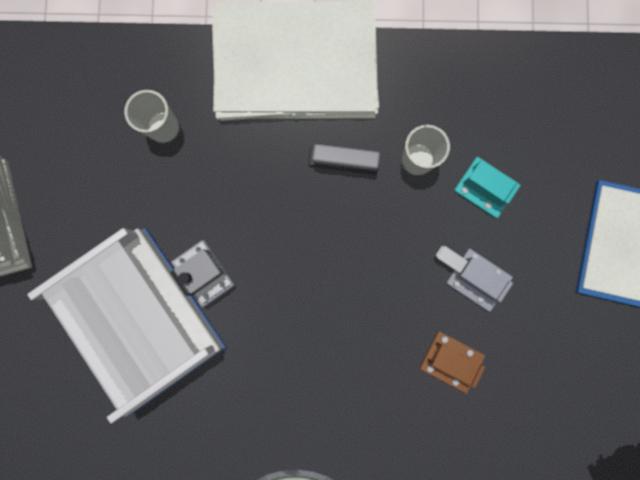

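View pics/scene0.png

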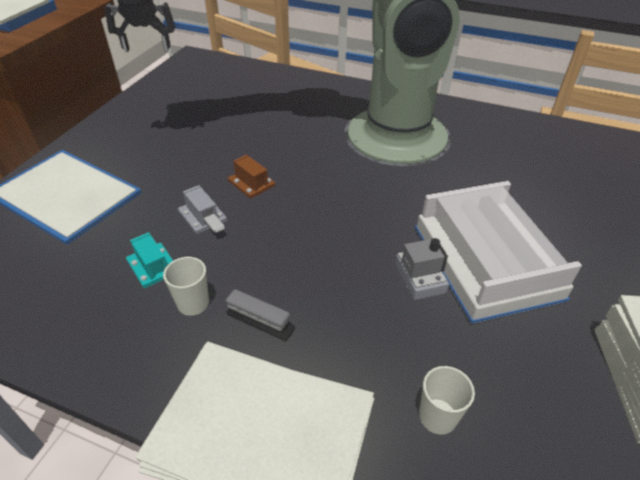

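The top view shows three sleeve-like things: grey with a steel tongue at (480,275), tongue tip near (440,252); turquoise at (488,187); brown at (455,362). I choose the grey one. The switch head is at (200,268) with the trimmer behind it at (130,320), the cups are at (150,115) and (425,150), and the stapler is at (346,157).

```bash
cat > h.py <<'E'
import numpy as np,cv2
from scipy.spatial.transform import Rotation as R
from plant import r
def world(d,c):
    K=c["K"];v,u=np.mgrid[:480,:640]
    p=np.stack([(u-K[0,2])/K[0,0]*d,(v-K[1,2])/K[1,1]*d,d],-1)
    Rm=cv2.Rodrigues(np.array(c["rvec"],float))[0]
    return (p-np.ravel(c["tvec"]))@Rm
def proj(P,c): return cv2.projectPoints(np.array(P,float).reshape(-1,3),np.array(c["rvec"],float),np.array(c["tvec"],float),c["K"],None)[0].reshape(-1,2)
def rect(W,box,z0,z1):
    u0,v0,u1,v1=box;q=W[v0:v1,u0:u1].reshape(-1,3);q=q[(q[:,2]>z0)&(q[:,2]<z1)]
    rc=cv2.minAreaRect(q[:,:2].astype(np.float32)*1000);return len(q),np.round(rc[0],1),np.round(rc[1],1),round(rc[2],2),np.round(np.median(q[:,2])*1000,1),q
E
python3 - <<'E'
from h import *
c=r.calibration("top");d=np.load("pics/top0.npy");W=world(d,c)
for n,b,z0,z1 in [("bench",(300,250,400,350),-.1,.1),("sleevetop",(440,240,520,315),.045,.065),("tongue",(430,238,475,280),.02,.04),("headtop",(160,235,245,315),.07,.09),("bracket",(160,235,245,315),.03,.045),("trim",(20,220,230,430),.095,.115),("stapler",(300,135,390,180),.03,.06),("cupA",(115,80,190,150),.08,.1),("cupB",(395,115,455,180),.08,.1)]:
    print(n,rect(W,b,z0,z1)[:5])
im=cv2.imread("pics/top0.png")
a=cv2.resize(im[230:320,425:525],(400,360),interpolation=2);b=cv2.resize(im[225:315,150:250],(400,360),interpolation=2)
cv2.imwrite("pics/crop0.png",np.hstack([a,b]))
E
```

```text
bench (9964, array([449.5, -87.3]), array([181.5, 183.6]), 1.56, np.float64(0.8))
sleevetop (1127, array([ 493., -319.]), array([81.8, 40.2]), 57.14, np.float64(55.5))
tongue (460, array([ 521.9, -265.4]), array([59.7, 40.7]), 66.83, np.float64(31.1))
headtop (1162, array([490.4, 179.9]), array([50.5, 69.5]), 37.17, np.float64(82.7))
bracket (945, array([489.5, 186.9]), array([121.7,  81.6]), 36.85, np.float64(37.7))
trim (14877, array([416.3, 278.7]), array([252.3, 233.8]), 36.84, np.float64(104.1))
stapler (1188, array([704.9, -71.6]), array([119.8,  32.7]), 84.29, np.float64(48.1))
cupA (448, array([764.8, 275.2]), array([73.9, 73.1]), 64.85, np.float64(88.4))
cupB (386, array([ 714. , -207.3]), array([72. , 72.2]), 45.77, np.float64(89.1))
```

View pics/crop0.png

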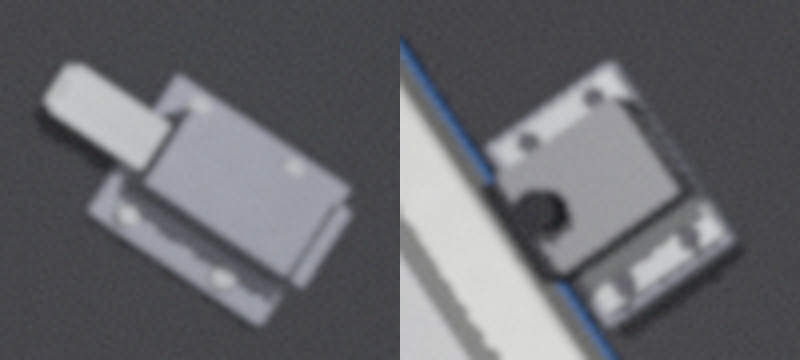

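The crop confirms the grey sleeve with the steel tongue; the tongue runs from crop (160,150) to (60,80). On the right, the switch head's slot face is the lower-right edge by (660,150), away from the trimmer. Heights (31, 55.5, 82.7, 104) and sizes match the description. Next I'll look closer with the wrist camera.

```bash
cat >> h.py <<'E'
def move(p,yaw):
    "tool-frame shift and turn to world point p (TCP), tool down, tool x at yaw deg"
    s=r.observe();R0=R.from_rotvec(s["ee_rot"]);G=R.from_euler("z",yaw,degrees=True)*R.from_euler("x",180,degrees=True)
    print("t",round(s["t"],2),"tcp",np.round(s["tool_pos"],4),"F",np.round(s["contact_force"],1),"w",round(s["grip_width"],4))
    print("linear",np.round(R0.inv().apply(np.array(p)-s["tool_pos"]),4).tolist(),"rot",np.round((R0.inv()*G).as_rotvec(),4).tolist())
E
python3 - <<'E'
from h import *
c=r.calibration("wrist");Rm=cv2.Rodrigues(np.array(c["rvec"],float))[0];s=r.observe();R0=R.from_rotvec(s["ee_rot"])
print("cam in tool",np.round(R0.inv().apply(-Rm.T@np.ravel(c["tvec"])-s["tool_pos"]),3),"axes in tool",np.round(R0.inv().as_matrix()@Rm.T,2).tolist(),np.round(c["K"],0).tolist())
move((.50,-.29,.28),57.5)
E
```

```text
cam in tool [ 0.074 -0.    -0.142] axes in tool [[0.0, -0.96, -0.29], [1.0, 0.0, 0.0], [-0.0, -0.29, 0.96]] [[395.0, 0.0, 312.0], [0.0, 395.0, 237.0], [0.0, 0.0, 1.0]]
t 0.1 tcp [ 0.2557 -0.57    0.2308] F [ 0.4  1.1 -0.4] w 0.0852
linear [0.3375, -0.1555, -0.0491] rot [-0.001, -0.0002, -0.5818]
```

Request:
arm_command(
  linear=[
    [0.034, -0.016, -0.005],
    [0.068, -0.031, -0.01],
    [0.101, -0.047, -0.015],
    [0.135, -0.062, -0.02],
    [0.169, -0.078, -0.025],
    [0.2, -0.093, -0.03],
    [0.236, -0.109, -0.035],
    [0.27, -0.124, -0.04],
    [0.304, -0.14, -0.045],
    [0.337, -0.155, -0.049],
    [0.337, -0.155, -0.049],
    [0.337, -0.155, -0.049],
  ],
  delta_rot=[
    [0, 0, -0.06],
    [0, 0, -0.12],
    [0, 0, -0.18],
    [0, 0, -0.24],
    [0, 0, -0.3],
    [0, 0, -0.36],
    [0, 0, -0.42],
    [0, 0, -0.48],
    [0, 0, -0.54],
    [0, 0, -0.582],
    [0, 0, -0.582],
    [0, 0, -0.582],
  ],
  claw=[0, 0, 0, 0, 0, 0, 0, 0, 0, 0, 0, 0],
)

```text
t: 1.3
tool_pos: [0.5, -0.2904, 0.28]
ee_rot: [-2.753, -1.513, 0.001]
contact_force: [-1.3, 0.0, -0.7]
grip_width: 0.0857
grip_force: 0.0
```

Run:
```python
from h import *
s=r.observe();print(np.round(s["tool_pos"],4),np.round(s["qd"],3))
c=r.calibration("wrist");im,d=r.capture("wrist");cv2.imwrite("pics/w1.png",im);np.save("pics/w1.npy",d)
W=world(d,c);np.save("pics/w1W.npy",W)
for n,z0,z1 in [("sleevetop",.05,.06),("tongue",.027,.034)]:
    m=((W[...,2]>z0)&(W[...,2]<z1)&(d>0)).astype(np.uint8);N,l,st,ce=cv2.connectedComponentsWithStats(m)
    for i in range(1,N):
        if st[i,4]>600:
            q=W[l==i][:,:2].astype(np.float32)*1000;rc=cv2.minAreaRect(q);print(n,st[i],np.round(rc[0],1),np.round(rc[1],1),round(rc[2],2),np.median(W[l==i][:,2]))
```

```text
[ 0.5    -0.2904  0.28  ] [ 0.028 -0.003  0.022  0.007  0.003 -0.002  0.001]
sleevetop [ 464   95   57   83 3735] [ 665.9 -329.9] [72.1 40.5] 57.26 0.05497648137801646
sleevetop [ 303  185   42   82 3250] [ 492.6 -319.6] [80.4 39. ] 57.34 0.05510066581939489
sleevetop [ 143  223   57   81 3126] [ 343.9 -271.4] [81.  40.7] 64.03 0.05511771453769694
tongue [ 312  129   25   55 1311] [ 527.8 -265.5] [51.9 23.2] 57.57 0.030527427217605978
```

View pics/w1.png

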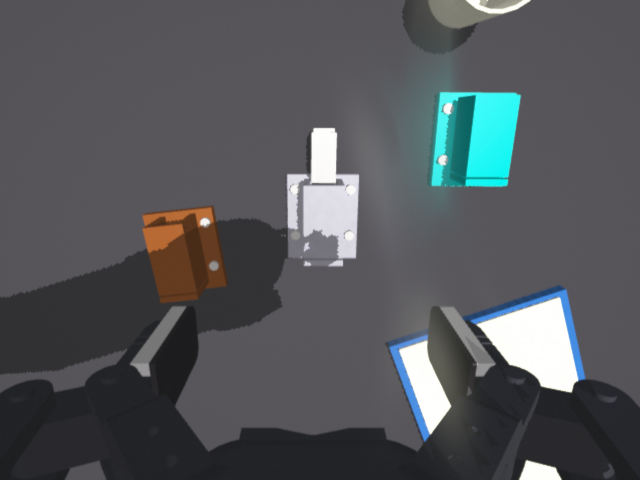

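The wrist view shows the tongue at (324,155) coming out of the grey sleeve at (328,220), with the brown (185,255) and turquoise (475,140) ones apart. The measured tongue is 52 x 23 mm with its top at z = 30.5 mm, as it must be.

Run:
```python
from h import *
move((.5294,-.263,.012),57.4)
```

```text
t 1.35 tcp [ 0.4994 -0.2912  0.28  ] F [-1.   0.1  0.5] w 0.0859
linear [0.0401, 0.0103, 0.268] rot [-0.0006, 0.0004, 0.0013]
```

Request:
arm_command(
  linear=[
    [0.02, 0.005, 0.03],
    [0.039, 0.01, 0.06],
    [0.039, 0.01, 0.1],
    [0.039, 0.01, 0.14],
    [0.039, 0.01, 0.18],
    [0.039, 0.01, 0.21],
    [0.039, 0.01, 0.23],
    [0.039, 0.01, 0.245],
    [0.039, 0.01, 0.255],
    [0.039, 0.01, 0.262],
    [0.039, 0.01, 0.268],
    [0.039, 0.01, 0.268],
  ],
  delta_rot=[
    [0, 0, 0],
    [0, 0, 0],
    [0, 0, 0],
    [0, 0, 0],
    [0, 0, 0],
    [0, 0, 0],
    [0, 0, 0],
    [0, 0, 0],
    [0, 0, 0],
    [0, 0, 0],
    [0, 0, 0],
    [0, 0, 0],
  ],
  claw=[0, 0, 0, 0, 0, 0, 0, 0, 0, 0, 0, 0],
)

```text
t: 2.55
tool_pos: [0.5292, -0.2634, 0.0121]
ee_rot: [-2.754, -1.511, 0.0]
contact_force: [-0.0, 0.1, 0.1]
grip_width: 0.0856
grip_force: 0.0
```

Request:
arm_command(
  linear=[
    [0, 0, 0],
    [0, 0, 0],
    [0, 0, 0],
    [0, 0, 0],
    [0, 0, 0],
    [0, 0, 0],
    [0, 0, 0],
    [0, 0, 0],
    [0, 0, 0],
    [0, 0, 0],
  ],
  delta_rot=[
    [0, 0, 0],
    [0, 0, 0],
    [0, 0, 0],
    [0, 0, 0],
    [0, 0, 0],
    [0, 0, 0],
    [0, 0, 0],
    [0, 0, 0],
    [0, 0, 0],
    [0, 0, 0],
  ],
  claw=[0.3, 0.5, 0.6, 0.65, 0.7, 0.75, 0.8, 0.85, 0.9, 1],
  squeeze=40,
)

```text
t: 3.55
tool_pos: [0.5294, -0.2633, 0.0124]
ee_rot: [2.754, 1.511, 0.0]
contact_force: [-0.1, 0.2, 3.7]
grip_width: 0.0228
grip_force: 39.1
```

Request:
arm_command(
  linear=[
    [0.005, 0, 0],
    [0.01, 0, 0],
    [0.017, 0, 0],
    [0.024, 0, 0],
    [0.03, 0, 0],
    [0.036, 0, 0],
    [0.042, 0, 0],
    [0.048, 0, 0],
    [0.054, 0, 0],
    [0.06, 0, 0],
  ],
  delta_rot=[
    [0, 0, 0],
    [0, 0, 0],
    [0, 0, 0],
    [0, 0, 0],
    [0, 0, 0],
    [0, 0, 0],
    [0, 0, 0],
    [0, 0, 0],
    [0, 0, 0],
    [0, 0, 0],
  ],
  claw=[1, 1, 1, 1, 1, 1, 1, 1, 1, 1],
  squeeze=60,
)

```text
t: 4.55
tool_pos: [0.5617, -0.2122, 0.0123]
ee_rot: [-2.754, -1.511, -0.0]
contact_force: [-1.2, -1.2, 0.2]
grip_width: 0.0221
grip_force: 58.7
```

```bash
cat > look.py <<'E'
from h import *
import sys
n=sys.argv[1];c=r.calibration("wrist");im,d=r.capture("wrist");cv2.imwrite(f"pics/{n}.png",im);W=world(d,c);np.save(f"pics/{n}W.npy",W)
E
python3 look.py w2
python3 - <<'E'
from h import *
W=np.load("pics/w2W.npy");q=W.reshape(-1,3);S=np.array([.4926,-.3196]);a=np.deg2rad(57.4);x=(q[:,:2]-S)@[np.cos(a),np.sin(a)];y=(q[:,:2]-S)@[-np.sin(a),np.cos(a)]
m=(abs(y)<.011)&(x>.03)&(x<.3)&(q[:,2]>-.05)
for x0 in np.arange(.03,.2,.01):
    k=m&(x>x0)&(x<x0+.01); print(round(x0*1e3),k.sum(),np.round(np.percentile(q[k,2],[5,50,95])*1e3,1) if k.sum() else '')
E
```

```text
30 0 
40 0 
50 0 
60 0 
70 0 
80 0 
90 1246 [30.2 39.4 45.6]
100 2108 [29.4 30.7 43.8]
110 1484 [29.2 30.2 31.4]
120 1648 [29.2 30.2 44.8]
130 6503 [29.6 90.6 97.8]
140 4706 [ -0.4  30.3 104.5]
150 1727 [-0.9  0.3 29.3]
160 1322 [-1. -0.  1.]
170 1404 [-1.  -0.   1.1]
180 1486 [-1.  0.  1.]
190 1555 [-1.1 -0.   1. ]
```

View pics/w2.png

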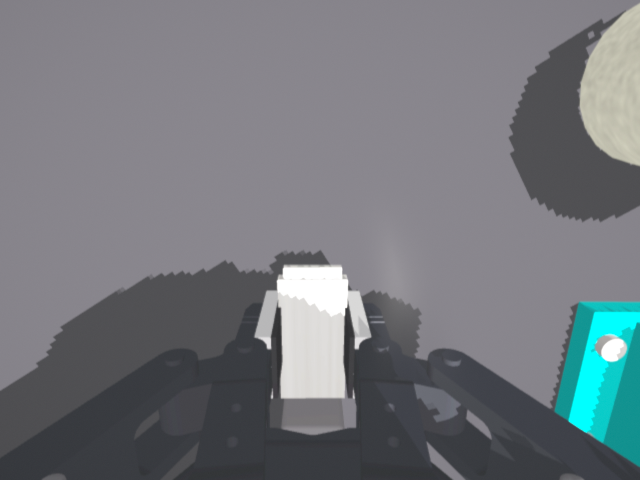

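The view shows the tongue held between the pads at (312,330), tip at (312,270); it came out with the fingers and stays level at z 30. I'll draw it clear and lift a little.

Request:
arm_command(
  linear=[
    [0.006, 0, 0],
    [0.013, 0, 0],
    [0.02, 0, 0],
    [0.027, 0, 0],
    [0.034, 0, 0],
    [0.04, 0, 0],
    [0.045, 0, 0],
    [0.045, 0, -0.005],
    [0.045, 0, -0.012],
    [0.045, 0, -0.02],
    [0.045, 0, -0.03],
    [0.045, 0, -0.03],
  ],
  delta_rot=[
    [0, 0, 0],
    [0, 0, 0],
    [0, 0, 0],
    [0, 0, 0],
    [0, 0, 0],
    [0, 0, 0],
    [0, 0, 0],
    [0, 0, 0],
    [0, 0, 0],
    [0, 0, 0],
    [0, 0, 0],
    [0, 0, 0],
  ],
  claw=[1, 1, 1, 1, 1, 1, 1, 1, 1, 1, 1, 1],
  squeeze=80,
)

```text
t: 5.8
tool_pos: [0.5864, -0.1753, 0.0441]
ee_rot: [2.753, 1.51, 0.003]
contact_force: [0.5, -0.5, -2.5]
grip_width: 0.022
grip_force: 78.4
```

Run:
```python
from h import *
move((.5416,.021,.043),127)
c=r.calibration("top");im,d=r.capture("top");W=world(d,c)
cv2.imwrite("pics/top1.png",im)
```

```text
t 5.8 tcp [ 0.5864 -0.1753  0.0441] F [ 0.5 -0.5 -2.5] w 0.022
linear [0.1414, -0.1433, 0.0009] rot [0.0024, 0.0008, -1.2133]
```

Request:
arm_command(
  linear=[
    [0.012, -0.012, 0],
    [0.024, -0.024, 0],
    [0.037, -0.037, 0],
    [0.05, -0.05, 0],
    [0.063, -0.064, 0],
    [0.076, -0.077, 0],
    [0.089, -0.09, 0],
    [0.102, -0.103, 0],
    [0.115, -0.116, 0],
    [0.128, -0.13, 0],
    [0.137, -0.139, 0],
    [0.141, -0.143, 0],
  ],
  delta_rot=[
    [0, 0, -0.08],
    [0, 0, -0.18],
    [0, 0, -0.28],
    [0, 0, -0.39],
    [0, 0, -0.5],
    [0, 0, -0.61],
    [0, 0, -0.72],
    [0, 0, -0.83],
    [0, 0, -0.94],
    [0, 0, -1.05],
    [0, 0, -1.15],
    [0.002, 0.001, -1.213],
  ],
  claw=[1, 1, 1, 1, 1, 1, 1, 1, 1, 1, 1, 1],
)

```text
t: 7.05
tool_pos: [0.5403, 0.0223, 0.0422]
ee_rot: [-1.393, -2.813, -0.0]
contact_force: [0.5, -0.7, -1.3]
grip_width: 0.0218
grip_force: 78.5
```

Run:
```python
from h import *
move((.5416,.021,.043),127)
c=r.calibration("scene");im,d=r.capture("scene");W=world(d,c);np.save("pics/scene2W.npy",W)
p=proj([.5416,.021,.04],c)[0].astype(int);print(p)
cv2.imwrite("pics/scene2.png",cv2.resize(im[p[1]-75:p[1]+75,p[0]-90:p[0]+90],(720,600),interpolation=2))
```

```text
t 7.05 tcp [0.5403 0.0223 0.0422] F [ 0.5 -0.7 -1.3] w 0.0218
linear [-0.0018, 0.0002, -0.0008] rot [-0.001, -0.0025, 0.0056]
[337 258]
```

View pics/scene2.png

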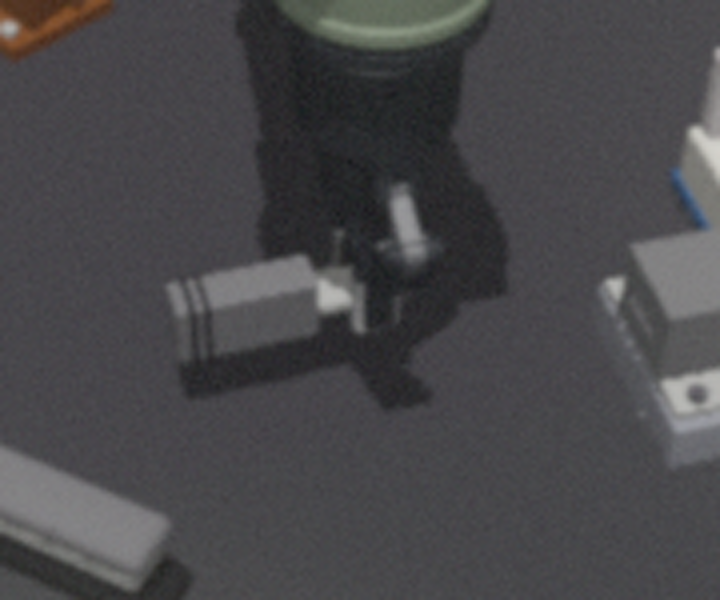

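The crop shows the key hanging level by its tongue (325,295), handle at (245,310), clear of the stapler at lower left and the switch head at right. Lower 30 + 10 mm, watching the force.

Run:
```python
from h import *
W=np.load("pics/scene2W.npy");q=W.reshape(-1,3);H=np.array([.579,-.029]);a=np.deg2rad(127);x=(q[:,:2]-H)@[np.cos(a),np.sin(a)];y=(q[:,:2]-H)@[-np.sin(a),np.cos(a)]
for x0 in np.arange(-.05,.05,.01):
    k=(abs(y)<.025)&(x>x0)&(x<x0+.01)&(q[:,2]>.02);print(round(x0*1e3),k.sum(),np.round(np.percentile(q[k,2],[90,97])*1e3,1) if k.sum() else '', np.round(np.percentile(y[k&(q[:,2]>.06)],[5,95])*1e3,1) if (k&(q[:,2]>.06)).any() else '')
```

```text
-50 0  
-40 54 [72.6 73.5] [-13.    5.5]
-30 105 [72.9 74.1] [-14.1   7.4]
-20 110 [72.6 73.6] [-13.6   6.7]
-10 299 [385.4 390.1] [-21.1  16.2]
0 410 [411.2 428.5] [-23.9  15.7]
10 789 [454.5 459.1] [-20.6  20.1]
20 703 [457.3 462.1] [-23.8  20.6]
30 554 [470.  476.1] [-23.5  22.1]
40 686 [476.7 483.6] [-22.5  22.1]
```

Request:
arm_command(
  linear=[
    [0, 0, 0.006],
    [0, 0, 0.012],
    [0, 0, 0.018],
    [0, 0, 0.023],
    [0, 0, 0.027],
    [0, 0, 0.03],
    [0, 0, 0.033],
    [0, 0, 0.035],
    [0, 0, 0.0365],
    [0, 0, 0.038],
    [0, 0, 0.038],
  ],
  delta_rot=[
    [0, 0, 0],
    [0, 0, 0],
    [0, 0, 0],
    [0, 0, 0],
    [0, 0, 0],
    [0, 0, 0],
    [0, 0, 0],
    [0, 0, 0],
    [0, 0, 0],
    [0, 0, 0],
    [0, 0, 0],
  ],
  claw=[1, 1, 1, 1, 1, 1, 1, 1, 1, 1, 1],
)

```text
t: 8.2
tool_pos: [0.5407, 0.021, 0.0042]
ee_rot: [-1.401, -2.81, 0.0]
contact_force: [0.5, 0.2, -1.7]
grip_width: 0.0218
grip_force: 78.5
```

Request:
arm_command(
  linear=[
    [0, 0, 0.0005],
    [0, 0, 0.001],
    [0, 0, 0.001],
  ],
  delta_rot=[
    [0, 0, 0],
    [0, 0, 0],
    [0, 0, 0],
  ],
  claw=[1, 1, 1],
)

```text
t: 8.5
tool_pos: [0.5407, 0.0211, 0.0033]
ee_rot: [-1.401, -2.81, -0.0]
contact_force: [-1.1, 0.6, -1.9]
grip_width: 0.0215
grip_force: 78.6
```

Request:
arm_command(
  linear=[
    [0, 0, 0.0005],
    [0, 0, 0.001],
    [0, 0, 0.001],
  ],
  delta_rot=[
    [0, 0, 0],
    [0, 0, 0],
    [0, 0, 0],
  ],
  claw=[1, 1, 1],
)

```text
t: 8.8
tool_pos: [0.5408, 0.0212, 0.0025]
ee_rot: [-1.4, -2.81, -0.0]
contact_force: [-2.0, 1.6, 5.8]
grip_width: 0.0214
grip_force: 79.2
```

Request:
arm_command(
  linear=[
    [0, 0, 0],
    [0, 0, 0],
    [0, 0, 0],
    [0, 0, 0],
    [0, 0, 0],
    [0, 0, 0],
    [0, 0, 0],
    [0, 0, 0],
  ],
  delta_rot=[
    [0, 0, 0],
    [0, 0, 0],
    [0, 0, 0],
    [0, 0, 0],
    [0, 0, 0],
    [0, 0, 0],
    [0, 0, 0],
    [0, 0, 0],
  ],
  claw=[0.75, 0.7, 0.6, 0.5, 0.3, 0, 0, 0],
)

```text
t: 9.6
tool_pos: [0.5407, 0.021, 0.0023]
ee_rot: [-1.401, -2.81, 0.0]
contact_force: [0.1, -0.3, 0.9]
grip_width: 0.086
grip_force: 0.0
```

Request:
arm_command(
  linear=[
    [0, 0, -0.01],
    [0, 0, -0.03],
    [0, 0, -0.06],
    [0, 0, -0.09],
    [-0.01, 0, -0.12],
    [-0.03, 0, -0.15],
    [-0.05, 0, -0.18],
    [-0.07, 0, -0.21],
    [-0.085, 0, -0.23],
    [-0.09, 0, -0.24],
    [-0.09, 0, -0.24],
    [-0.09, 0, -0.24],
  ],
  delta_rot=[
    [0, 0, 0],
    [0, 0, 0],
    [0, 0, 0],
    [0, 0, 0],
    [0, 0, 0],
    [0, 0, 0],
    [0, 0, 0],
    [0, 0, 0],
    [0, 0, 0],
    [0, 0, 0],
    [0, 0, 0],
    [0, 0, 0],
  ],
  claw=[0, 0, 0, 0, 0, 0, 0, 0, 0, 0, 0, 0],
)

```text
t: 10.8
tool_pos: [0.5946, -0.0503, 0.2414]
ee_rot: [-1.399, -2.809, 0.001]
contact_force: [-0.6, -0.0, -0.2]
grip_width: 0.0852
grip_force: 0.0
```

```bash
python3 look.py w3
cat > keyfit.py <<'E'
from h import *
import sys
W=np.load(f"pics/{sys.argv[1]}W.npy")
def comps(n,z0,z1,amin=400):
    m=((W[...,2]>z0)&(W[...,2]<z1)).astype(np.uint8);N,l,st,ce=cv2.connectedComponentsWithStats(m)
    for i in range(1,N):
        if st[i,4]>amin:
            q=W[l==i];rc=cv2.minAreaRect(q[:,:2].astype(np.float32)*1000);print(n,st[i].tolist(),np.round(rc[0],1),np.round(rc[1],1),round(rc[2],2),"z",round(np.median(q[:,2])*1e3,1),"med",np.round(np.median(q[:,:2],0)*1e3,1))
comps("handle",.032,.04);comps("tongue",.017,.024);comps("head",.078,.087);comps("bracket",.033,.041)
E
python3 keyfit.py w3;python3 -c "
from h import *
move((.58,-.03,.2),127)"
```

```text
handle [301, 132, 25, 80, 1985] [576.8 -28.4] [21.8 69.4] 36.89 z 35.9 med [576.  -27.5]
tongue [300, 69, 28, 63, 1688] [540.3  20. ] [23.3 51.5] 36.52 z 20.4 med [540.   20.1]
tongue [463, 130, 168, 191, 1219] [787.  56.] [  6.7 225.8] 3.82 z 20.6 med [788.6  32. ]
head [278, 388, 75, 28, 401] [ 701.2 -188.2] [68.9 26.4] 33.6 z 82.6 med [ 692.4 -179.6]
bracket [301, 132, 25, 80, 1985] [576.8 -28.4] [21.8 69.4] 36.89 z 35.9 med [576.  -27.5]
t 10.85 tcp [ 0.5944 -0.0502  0.2412] F [-0.2  0.2  0.1] w 0.0855
linear [0.0247, 0.0008, 0.0412] rot [-0.0021, -0.003, 0.0013]
```

View pics/w3.png

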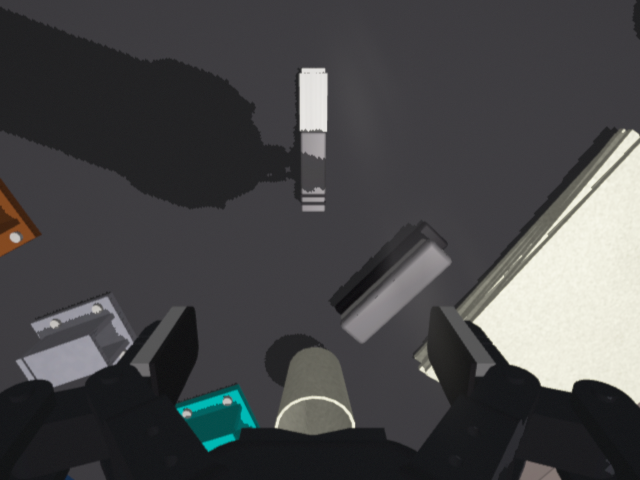

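The wrist view shows the key lying flat and free: handle (313,170), tongue (313,100), sizes and heights right (top 35.9, tongue 20.4). The stapler (390,285) and cup (315,400) are untouched. Before grasping, I'll look at the slot with the empty gripper, tilted.

Request:
arm_command(
  linear=[
    [0.01, 0, 0.01],
    [0.02, 0, 0.02],
    [0.035, 0, 0.035],
    [0.05, 0, 0.05],
    [0.065, 0, 0.065],
    [0.08, 0, 0.075],
    [0.09, 0, 0.08],
    [0.09, 0, 0.08],
    [0.09, 0, 0.08],
  ],
  delta_rot=[
    [0, 0.08, 0],
    [0, 0.18, 0],
    [0, 0.28, 0],
    [0, 0.4, 0],
    [0, 0.5, 0],
    [0, 0.6, 0],
    [0, 0.7, 0],
    [0, 0.7, 0],
    [0, 0.7, 0],
  ],
  claw=[0, 0, 0, 0, 0, 0, 0, 0, 0],
)

```text
t: 11.75
tool_pos: [0.5408, 0.0213, 0.1617]
ee_rot: [-1.108, -2.223, -0.403]
contact_force: [0.3, 0.2, 0.6]
grip_width: 0.0857
grip_force: 0.0
```

```bash
python3 look.py w4; python3 keyfit.py w4
```

```text
handle [231, 114, 120, 8, 715] [401.4 170. ] [107.5   5.7] 34.5 z 36.0 med [402.2 170.6]
handle [422, 114, 100, 8, 591] [530.6 266.8] [88.5  2.9] 37.21 z 36.2 med [530.2 266.2]
handle [326, 133, 111, 64, 1832] [492.2 177.2] [90.3 64. ] 36.28 z 36.7 med [471.7 158.4]
handle [296, 394, 34, 41, 1335] [563.2 -10.6] [22. 24.] 36.84 z 35.6 med [563.2 -10.7]
tongue [234, 125, 116, 8, 545] [401.9 170.6] [106.9   3.8] 36.3 z 20.4 med [403.  171.3]
tongue [423, 126, 90, 7, 421] [532.5 268.2] [83.1  2.7] 36.9 z 20.6 med [531.7 267.7]
tongue [320, 201, 117, 8, 440] [510.2 151.8] [98.6  3. ] 35.87 z 20.4 med [510.8 152. ]
tongue [296, 320, 34, 75, 2395] [540.1  20.1] [24.  52.5] 36.38 z 20.2 med [541.   18.7]
head [515, 38, 31, 41, 406] [539.5 304.4] [11.8 44.3] 51.96 z 82.4 med [544.8 296.8]
head [353, 91, 75, 78, 4732] [490.6 179.5] [50.4 70.1] 37.05 z 81.7 med [494.4 173.8]
bracket [231, 113, 120, 9, 728] [401.4 170. ] [107.5   5.7] 34.5 z 37.0 med [402.3 170.6]
bracket [422, 113, 101, 9, 594] [530.4 266.7] [88.5  2.7] 37.0 z 37.3 med [530.2 266.3]
bracket [326, 133, 111, 64, 2230] [491.9 177.2] [90.2 64.2] 36.81 z 36.8 med [474.4 162.3]
bracket [296, 394, 34, 41, 1330] [563.2 -10.6] [22. 24.] 36.84 z 35.6 med [563.3 -10.6]
```

View pics/w4.png

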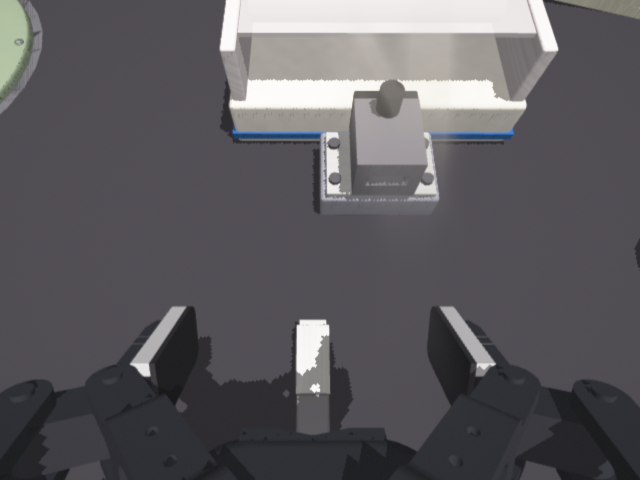

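The view shows the switch head (387,140), its face with the slot line at about (387,183), the bracket (378,200), and the key below at (313,370). Now I'll fit the face, the head's sides and the slot.

Run:
```python
from h import *
W=np.load("pics/w4W.npy");im=cv2.imread("pics/w4.png")
# face: bracket front & head face
v,u=np.mgrid[:480,:640]
f=(u>358)&(u<415)&(W[...,2]>.042)&(W[...,2]<.078)&(v>150)&(v<200)
q=W[f];c0=np.median(q[:,:2],0)
for k in range(4):
    l=cv2.fitLine((q[:,:2]*1000).astype(np.float32),cv2.DIST_HUBER,0,.01,.01).ravel()
    n=np.array([-l[1],l[0]]);e=(q[:,:2]*1000-l[2:])@n; q=q[abs(e)<2]
print("face",len(q),"angle",np.degrees(np.arctan2(l[1],l[0])),"pt",l[2:])
b=(v>190)&(v<215)&(W[...,2]>.01)&(W[...,2]<.033)&(u>322)&(u<435);qb=W[b]
lb=cv2.fitLine((qb[:,:2]*1000).astype(np.float32),cv2.DIST_HUBER,0,.01,.01).ravel();print("bracket face angle",np.degrees(np.arctan2(lb[1],lb[0])),lb[2:])
a=np.deg2rad(36.9);ey=np.array([np.cos(a),np.sin(a)]);ex=np.array([ey[1],-ey[0]])
P=W[...,:2]*1000
print("face x",np.median(q[:,:2]*1000@ex),"bracket front x",np.median(qb[:,:2]*1000@ex),"bracket y",np.percentile(qb[:,:2]*1000@ey,[1,99]))
t=(v>88)&(v<172)&(u>345)&(u<430)&(W[...,2]>.079)&(W[...,2]<.086);T=P[t]
for y0 in np.arange(-30,31,10): pass
x=T@ex;y=T@ey;xf=np.median(q[:,:2]*1000@ex)
for d in (5,15,25): k=(x<xf-d+4)&(x>xf-d-4);print("top at",d,k.sum(),"y",np.round(np.percentile(y[k],[0.5,99.5]),1))
print("face y",np.percentile(q[:,:2]*1000@ey,[.5,99.5]))
g=cv2.cvtColor(im,cv2.COLOR_BGR2GRAY)
for z in (52,56,58,60,62,64,68):
    k=f&(abs(W[...,2]*1000-z)<1)
    print(z,k.sum(),"grey",g[k].mean())
for r_ in range(176,192): print(r_,np.round(np.median(W[r_,370:405,2])*1e3,1),g[r_,352:424:2].tolist())
```

```text
face 1193 angle 36.9109 pt [510.52768 152.06007]
bracket face angle 36.928337 [515.8654  156.14948]
face x 184.9810887143741 bracket front x 184.8670067425863 bracket y [452.52801669 545.4892607 ]
top at 5 665 y [475.4 524.7]
top at 15 631 y [475.1 524.7]
top at 25 615 y [475.4 524.8]
face y [477.76731123 523.03274833]
52 78 grey 97.67948717948718
56 208 grey 102.70192307692308
58 41 grey 96.48780487804878
60 26 grey 94.76923076923077
62 28 grey 92.75
64 26 grey 93.5
68 74 grey 97.75675675675676
176 66.7 [68, 72, 86, 87, 88, 90, 91, 92, 93, 97, 98, 100, 100, 100, 101, 101, 102, 101, 102, 101, 102, 102, 101, 100, 101, 101, 97, 97, 97, 98, 100, 98, 99, 99, 99, 110]
177 55.9 [69, 72, 85, 85, 88, 89, 90, 91, 92, 98, 99, 101, 102, 102, 103, 103, 103, 103, 102, 104, 103, 103, 103, 103, 103, 102, 92, 93, 96, 98, 99, 99, 99, 99, 98, 111]
178 55.8 [70, 72, 85, 86, 88, 89, 90, 91, 90, 98, 99, 100, 102, 102, 103, 103, 104, 103, 104, 103, 103, 103, 102, 102, 102, 101, 91, 95, 99, 98, 99, 98, 99, 98, 97, 106]
179 55.8 [70, 74, 84, 86, 87, 89, 90, 89, 91, 98, 99, 101, 101, 102, 102, 102, 103, 103,
[... 1385 characters left out ...]
7, 96, 96, 96, 93, 97, 97, 96, 97, 96, 97, 96, 115, 218, 223, 223]
188 49.2 [73, 81, 83, 84, 85, 86, 87, 88, 89, 86, 91, 91, 93, 95, 96, 93, 95, 93, 97, 97, 96, 97, 97, 94, 95, 95, 96, 96, 96, 96, 96, 96, 137, 220, 222, 222]
189 48.1 [75, 82, 83, 84, 82, 86, 87, 88, 87, 87, 90, 92, 93, 95, 95, 93, 95, 95, 96, 96, 96, 96, 96, 93, 95, 96, 96, 96, 95, 96, 95, 97, 168, 220, 220, 220]
190 46.2 [77, 82, 83, 83, 82, 85, 87, 87, 87, 89, 90, 92, 94, 95, 94, 94, 96, 95, 95, 96, 97, 96, 96, 94, 96, 96, 96, 95, 95, 96, 96, 100, 198, 219, 219, 219]
191 44.3 [79, 82, 83, 84, 84, 85, 86, 87, 85, 89, 89, 91, 93, 94, 93, 95, 96, 96, 95, 96, 95, 96, 95, 95, 95, 95, 95, 95, 96, 95, 95, 112, 215, 219, 219, 219]
```

```bash
python3 -c "
from h import *
move((.5786,-.0308,.12),127)"
```

```text
t 11.8 tcp [0.541  0.0214 0.1625] F [-0.2  0.5  0.7] w 0.0858
linear [-0.0766, -0.0015, -0.0088] rot [-0.0011, -0.6994, 0.0008]
```

Request:
arm_command(
  linear=[
    [-0.01, 0, -0.001],
    [-0.02, 0, -0.002],
    [-0.035, -0.001, -0.004],
    [-0.05, -0.001, -0.006],
    [-0.065, -0.001, -0.008],
    [-0.0766, -0.0015, -0.0088],
    [-0.0766, -0.0015, -0.0088],
    [-0.0766, -0.0015, -0.0088],
    [-0.0766, -0.0015, -0.0088],
  ],
  delta_rot=[
    [0, -0.08, 0],
    [0, -0.18, 0],
    [0, -0.28, 0],
    [0, -0.4, 0],
    [0, -0.5, 0],
    [0, -0.6, 0],
    [0, -0.7, 0],
    [0, -0.7, 0],
    [0, -0.7, 0],
  ],
  claw=[0, 0, 0, 0, 0, 0, 0, 0, 0],
)

```text
t: 12.7
tool_pos: [0.5789, -0.0304, 0.1212]
ee_rot: [-1.398, -2.813, -0.001]
contact_force: [0.0, -0.7, -0.2]
grip_width: 0.0853
grip_force: 0.0
```

```bash
python3 -c "
from h import *
move((.5786,-.0308,.005),127)"
```

```text
t 12.7 tcp [ 0.5789 -0.0304  0.1212] F [ 0.  -0.7 -0.2] w 0.0853
linear [-0.0002, -0.0006, 0.1162] rot [0.0006, -0.0003, 0.0025]
```

Request:
arm_command(
  linear=[
    [0, 0, 0.02],
    [0, 0, 0.04],
    [0, 0, 0.06],
    [0, 0, 0.08],
    [0, 0, 0.095],
    [0, 0, 0.105],
    [0, 0, 0.111],
    [0, 0, 0.115],
    [0, 0, 0.115],
  ],
  delta_rot=[
    [0, 0, 0],
    [0, 0, 0],
    [0, 0, 0],
    [0, 0, 0],
    [0, 0, 0],
    [0, 0, 0],
    [0, 0, 0],
    [0, 0, 0],
    [0, 0, 0],
  ],
  claw=[0, 0, 0, 0, 0, 0, 0, 0, 0],
)

```text
t: 13.6
tool_pos: [0.5783, -0.0312, 0.0046]
ee_rot: [-1.4, -2.81, 0.0]
contact_force: [0.3, -0.2, 2.0]
grip_width: 0.0858
grip_force: 0.0
```

Request:
arm_command(
  linear=[
    [0, 0, 0],
    [0, 0, 0],
    [0, 0, 0],
    [0, 0, 0],
    [0, 0, 0],
    [0, 0, 0],
    [0, 0, 0],
    [0, 0, 0],
    [0, 0, 0],
    [0, 0, 0],
  ],
  delta_rot=[
    [0, 0, 0],
    [0, 0, 0],
    [0, 0, 0],
    [0, 0, 0],
    [0, 0, 0],
    [0, 0, 0],
    [0, 0, 0],
    [0, 0, 0],
    [0, 0, 0],
    [0, 0, 0],
  ],
  claw=[0.3, 0.5, 0.6, 0.65, 0.7, 0.75, 0.8, 0.85, 0.9, 1],
  squeeze=60,
)

```text
t: 14.6
tool_pos: [0.5783, -0.0311, 0.0048]
ee_rot: [-1.401, -2.81, -0.0]
contact_force: [-0.3, 0.2, 5.7]
grip_width: 0.0212
grip_force: 58.8
```

Request:
arm_command(
  linear=[
    [0, 0, -0.005],
    [0, 0, -0.012],
    [0, 0, -0.02],
    [0, 0, -0.03],
    [0, 0, -0.038],
    [0, 0, -0.042],
    [0, 0, -0.042],
  ],
  delta_rot=[
    [0, 0, 0],
    [0, 0, 0],
    [0, 0, 0],
    [0, 0, 0],
    [0, 0, 0],
    [0, 0, 0],
    [0, 0, 0],
  ],
  claw=[1, 1, 1, 1, 1, 1, 1],
  squeeze=80,
)

```text
t: 15.3
tool_pos: [0.5786, -0.0313, 0.0473]
ee_rot: [-1.401, -2.811, -0.0]
contact_force: [-0.8, 0.2, -2.4]
grip_width: 0.0208
grip_force: 78.3
```

```bash
python3 look.py w5
python3 - <<'E'
from h import *
W=np.load("pics/w5W.npy")
m=((W[...,2]>.05)&(W[...,2]<.072)).astype(np.uint8);N,l,st,ce=cv2.connectedComponentsWithStats(m)
for i in range(1,N):
    if st[i,4]>300:
        q=W[l==i];rc=cv2.minAreaRect(q[:,:2].astype(np.float32)*1000);print(st[i].tolist(),np.round(rc[0],1),np.round(rc[1],1),round(rc[2],2),np.round(np.median(q[:,2])*1e3,1))
s=r.observe();p=np.array(s["tool_pos"]);a=R.from_rotvec(s["ee_rot"]).as_matrix()[:2,0]
q=W.reshape(-1,3);d=(q[:,:2]-p[:2]);x=d@a;y=d@np.array([-a[1],a[0]])
for x0 in np.arange(.04,.09,.008):
    k=(x>x0)&(x<x0+.008)&(abs(y)<.02)&(q[:,2]>.04)&(q[:,2]<.075)
    if k.sum()>20: print(round(x0*1e3),k.sum(),"z",np.round(np.median(q[k,2])*1e3,2),"y",np.round(np.percentile(y[k],[1,50,99])*1e3,1))
k=(abs(y)<.02)&(q[:,2]>.055)&(q[:,2]<.068)&(x<.13);print("tip",np.percentile(x[k],99.5))
a_=np.deg2rad(127);move((.5781+.0018,.0627-.0024,.047),126.9)
E
```

```text
[273, 65, 80, 180, 13087] [539.8  18.3] [24.2 54.3] 36.81 62.7
[242, 291, 36, 38, 728] [557.9 -35.5] [13.2  3.6] 66.55 63.7
[347, 291, 38, 39, 747] [586.5 -13.8] [13.2  3.8] 5.99 63.8
40 1699 z 62.79 y [-10.9   1.   12.6]
48 1804 z 62.76 y [-11.    0.8  12.6]
56 1904 z 62.77 y [-10.9   1.   12.7]
64 2011 z 62.73 y [-10.9   1.   12.6]
72 2102 z 62.73 y [-10.9   0.8  12.6]
80 2143 z 62.56 y [-10.8   1.   12.6]
88 449 z 61.77 y [-8.9  0.7 10.6]
tip 0.08960016987297309
t 15.35 tcp [ 0.5783 -0.0313  0.0468] F [ 0.7  0.6 -2.6] w 0.0211
linear [0.0722, 0.0564, -0.0001] rot [-0.0008, -0.0016, 0.0018]
```

The key is held level: tongue centre at z 60.2, tip 90 mm ahead of the TCP, and the slot 57 mm to tool +y. I'll align before the face.

Request:
arm_command(
  linear=[
    [0.006, 0.006, 0],
    [0.014, 0.014, 0],
    [0.022, 0.022, 0],
    [0.03, 0.03, 0],
    [0.038, 0.038, 0],
    [0.046, 0.045, 0],
    [0.054, 0.051, 0],
    [0.062, 0.055, 0],
    [0.068, 0.057, 0],
    [0.07, 0.057, 0],
    [0.07, 0.057, 0],
    [0.07, 0.057, 0],
  ],
  delta_rot=[
    [0, 0, 0],
    [0, 0, 0],
    [0, 0, 0],
    [0, 0, 0],
    [0, 0, 0],
    [0, 0, 0],
    [0, 0, 0],
    [0, 0, 0],
    [0, 0, 0],
    [0, 0, 0],
    [0, 0, 0],
    [0, 0, 0],
  ],
  claw=[1, 1, 1, 1, 1, 1, 1, 1, 1, 1, 1, 1],
)

```text
t: 16.55
tool_pos: [0.5816, 0.0584, 0.0466]
ee_rot: [-1.401, -2.809, 0.001]
contact_force: [-0.2, -0.5, -0.6]
grip_width: 0.0205
grip_force: 78.3
```

```bash
python3 look.py w6
python3 - <<'E'
from h import *
W=np.load("pics/w6W.npy");s=r.observe();p=np.array(s["tool_pos"]);M=R.from_rotvec(s["ee_rot"]).as_matrix();print(p,s["contact_force"])
a=np.deg2rad(36.9);ey=np.array([np.cos(a),np.sin(a)]);ex=np.array([ey[1],-ey[0]])
print("tcp ex,ey",p[:2]@ex*1e3,p[:2]@ey*1e3,"tool x deg",np.degrees(np.arctan2(M[1,0],M[0,0])))
q=W.reshape(-1,3);x=q[:,:2]@ex*1e3;y=q[:,:2]@ey*1e3;z=q[:,2]*1e3
for x0 in (205,215,225,235,245): k=(abs(x-x0)<4)&(abs(y-500)<25)&(z>55)&(z<68);print("tongue",x0,k.sum(),np.round(np.percentile(y[k],[1,99]),1),np.median(z[k]))
for x0 in (150,160,170,180): k=(abs(x-x0)<4)&(abs(y-500)<40)&(z>79)&(z<86);print("head",x0,k.sum(),np.round(np.percentile(y[k],[1,99]),1),np.median(z[k]))
k=(abs(y-500)<20)&(z>57)&(z<68)&(x>190)&(x<280);print("tip",np.percentile(x[k],.5)); k=(abs(y-500)<20)&(z>79)&(z<86);print("head front",np.percentile(x[k],99.5))
E
```

```text
[0.58171307 0.05836253 0.04665064] [-0.2720273  -0.72461187 -2.55790995]
tcp ex,ey 302.60067012719276 500.2290611829622 tool x deg 126.97002664305509Traceback (most recent call last):
  File "<stdin>", line 6, in <module>
    return _quantile_unchecked(
        a, q, axis, out, overwrite_input, method, keepdims, weights)
    return _ureduce(a,
                    func=_quantile_ureduce_func,
    ...<5 lines>...
                    overwrite_input=overwrite_input,
                    method=method)
    r = func(a, **kwargs)
    result = _quantile(arr,
                       quantiles=q,
    ...<2 lines>...
                       out=out,
                       weights=wgt)
    slices_having_nans = np.isnan(arr[-1, ...])
                                  ~~~^^^^^^^^^
IndexError: index -1 is out of bounds for axis 0 with size 0
```

View pics/w6.png

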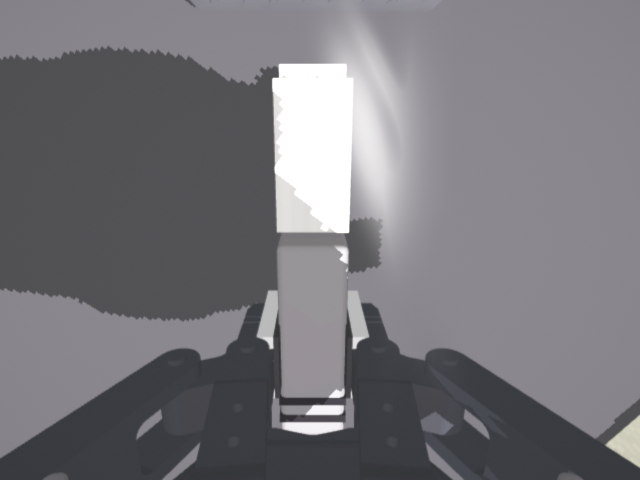

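The view shows the key gripped by its handle (312,330), tongue straight ahead with its tip at (312,70); the bracket edge just shows at the top, (190–440, 0). I'll close in and compare tongue with head again.

Request:
arm_command(
  linear=[
    [0.004, 0, 0],
    [0.009, 0, 0],
    [0.014, 0, 0],
    [0.018, 0, 0],
    [0.02, 0, 0],
    [0.02, 0, 0],
  ],
  delta_rot=[
    [0, 0, 0],
    [0, 0, 0],
    [0, 0, 0],
    [0, 0, 0],
    [0, 0, 0],
    [0, 0, 0],
  ],
  claw=[1, 1, 1, 1, 1, 1],
)

```text
t: 17.2
tool_pos: [0.5695, 0.0753, 0.0467]
ee_rot: [-1.4, -2.81, 0.0]
contact_force: [0.9, -0.2, -1.6]
grip_width: 0.0206
grip_force: 78.3
```

```bash
cat > chk.py <<'E'
from h import *
import sys
W=np.load(f"pics/{sys.argv[1]}W.npy");s=r.observe();p=np.array(s["tool_pos"]);print(p,s["contact_force"])
a=np.deg2rad(36.9);ey=np.array([np.cos(a),np.sin(a)]);ex=np.array([ey[1],-ey[0]])
print("tcp ex,ey",p[:2]@ex*1e3,p[:2]@ey*1e3)
q=W.reshape(-1,3);x=q[:,:2]@ex*1e3;y=q[:,:2]@ey*1e3;z=q[:,2]*1e3
for n,X,z0,z1 in (("tongue",range(185,236,8),55,68),("handle",range(210,290,8),70,82),("head",range(150,186,6),77,87),("bracket",range(176,192,4),34,40)):
  for x0 in X:
    k=(abs(x-x0)<4)&(abs(y-500)<60)&(z>z0)&(z<z1)
    if k.sum()>20: print(n,x0,k.sum(),np.round(np.percentile(y[k],[1,99]),1),np.round(np.median(z[k]),1))
E
python3 look.py w7; python3 chk.py w7
```

```text
[0.56959739 0.0750243  0.04671273] [ 1.04634133  0.5044872  -2.84324372]
tcp ex,ey 282.00201258199326 500.54439824999076
tongue 185 927 [475.6 524.8] 60.8
tongue 193 1318 [488.1 510.6] 61.5
tongue 201 2207 [487.6 511.1] 62.3
tongue 209 2077 [487.6 511.1] 62.2
tongue 217 1936 [487.7 511.1] 62.3
tongue 225 1850 [487.7 511.1] 62.3
tongue 233 1759 [487.6 511.2] 62.2
handle 242 1046 [489.1 509.9] 76.5
handle 250 1755 [488.7 510.2] 77.7
handle 258 1669 [488.8 510.2] 77.7
handle 266 1716 [486.  515.3] 77.7
handle 274 2497 [476.1 523. ] 77.5
handle 282 1429 [489.2 510.1] 77.7
head 180 4151 [475.8 524.7] 81.9
bracket 176 1329 [455.1 544.4] 37.0
bracket 180 1804 [455.4 544.2] 36.9
bracket 184 1076 [455.5 544. ] 36.9
bracket 188 130 [475.7 524.7] 38.7
```

Tongue is 0.8 mm to the −y side of the head's centre (499.4 vs 500.2), height good. I'll correct and feed in.

Request:
arm_command(
  linear=[
    [0, 0.0008, 0],
    [0.002, 0.0008, 0],
    [0.004, 0.0008, 0],
    [0.006, 0.0008, 0],
    [0.007, 0.0008, 0],
    [0.008, 0.0008, 0],
    [0.009, 0.0008, 0],
    [0.01, 0.0008, 0],
    [0.011, 0.0008, 0],
    [0.012, 0.0008, 0],
  ],
  delta_rot=[
    [0, 0, 0],
    [0, 0, 0],
    [0, 0, 0],
    [0, 0, 0],
    [0, 0, 0],
    [0, 0, 0],
    [0, 0, 0],
    [0, 0, 0],
    [0, 0, 0],
    [0, 0, 0],
  ],
  claw=[1, 1, 1, 1, 1, 1, 1, 1, 1, 1],
)

```text
t: 18.25
tool_pos: [0.563, 0.0851, 0.0467]
ee_rot: [-1.401, -2.81, 0.0]
contact_force: [-0.6, 0.5, -2.2]
grip_width: 0.0208
grip_force: 78.3
```

Request:
arm_command(
  linear=[
    [0.002, 0, 0],
    [0.004, 0, 0],
    [0.006, 0, 0],
    [0.008, 0, 0],
    [0.01, 0, 0],
    [0.012, 0, 0],
  ],
  delta_rot=[
    [0, 0, 0],
    [0, 0, 0],
    [0, 0, 0],
    [0, 0, 0],
    [0, 0, 0],
    [0, 0, 0],
  ],
  claw=[1, 1, 1, 1, 1, 1],
)

```text
t: 18.85
tool_pos: [0.5557, 0.0948, 0.0467]
ee_rot: [-1.4, -2.81, 0.0]
contact_force: [-0.1, -0.4, -1.5]
grip_width: 0.0207
grip_force: 78.3
```

In the slot about 17 mm with no side force. Onward.

Request:
arm_command(
  linear=[
    [0.002, 0, 0],
    [0.005, 0, 0],
    [0.008, 0, 0],
    [0.011, 0, 0],
    [0.014, 0, 0],
    [0.017, 0, 0],
    [0.018, 0, 0],
  ],
  delta_rot=[
    [0, 0, 0],
    [0, 0, 0],
    [0, 0, 0],
    [0, 0, 0],
    [0, 0, 0],
    [0, 0, 0],
    [0, 0, 0],
  ],
  claw=[1, 1, 1, 1, 1, 1, 1],
)

```text
t: 19.55
tool_pos: [0.5448, 0.1094, 0.0468]
ee_rot: [-1.4, -2.81, -0.0]
contact_force: [-0.2, -0.6, -2.8]
grip_width: 0.0209
grip_force: 78.3
```

Request:
arm_command(
  linear=[
    [0.001, 0, 0],
    [0.002, 0, 0],
    [0.003, 0, 0],
    [0.004, 0, 0],
    [0.005, 0, 0],
    [0.006, 0, 0],
    [0.007, 0, 0],
    [0.008, 0, 0],
    [0.009, 0, 0],
    [0.01, 0, 0],
  ],
  delta_rot=[
    [0, 0, 0],
    [0, 0, 0],
    [0, 0, 0],
    [0, 0, 0],
    [0, 0, 0],
    [0, 0, 0],
    [0, 0, 0],
    [0, 0, 0],
    [0, 0, 0],
    [0, 0, 0],
  ],
  claw=[1, 1, 1, 1, 1, 1, 1, 1, 1, 1],
)

```text
t: 20.55
tool_pos: [0.5393, 0.1164, 0.0469]
ee_rot: [-1.402, -2.81, 0.001]
contact_force: [3.0, -4.1, -1.9]
grip_width: 0.021
grip_force: 78.3
```

Plunger force of 5 N is felt. Finish slowly.

Request:
arm_command(
  linear=[
    [0.001, 0, 0],
    [0.002, 0, 0],
    [0.003, 0, 0],
    [0.004, 0, 0],
    [0.005, 0, 0],
    [0.0055, 0, 0],
    [0.006, 0, 0],
  ],
  delta_rot=[
    [0, 0, 0],
    [0, 0, 0],
    [0, 0, 0],
    [0, 0, 0],
    [0, 0, 0],
    [0, 0, 0],
    [0, 0, 0],
  ],
  claw=[1, 1, 1, 1, 1, 1, 1],
)

```text
t: 21.25
tool_pos: [0.5357, 0.1212, 0.0469]
ee_rot: [-1.402, -2.81, 0.0]
contact_force: [3.4, -4.3, -1.9]
grip_width: 0.0205
grip_force: 78.3
```

Request:
arm_command(
  linear=[
    [0.0003, 0, 0],
    [0.0006, 0, 0],
    [0.0009, 0, 0],
    [0.001, 0, 0],
  ],
  delta_rot=[
    [0, 0, 0],
    [0, 0, 0],
    [0, 0, 0],
    [0, 0, 0],
  ],
  claw=[1, 1, 1, 1],
)

```text
t: 21.65
tool_pos: [0.5351, 0.1221, 0.0469]
ee_rot: [-1.402, -2.81, 0.0]
contact_force: [2.5, -3.7, -3.1]
grip_width: 0.0208
grip_force: 78.3
```

Request:
arm_command(
  linear=[
    [0.0003, 0, 0],
    [0.0006, 0, 0],
    [0.0006, 0, 0],
  ],
  delta_rot=[
    [0, 0, 0],
    [0, 0, 0],
    [0, 0, 0],
  ],
  claw=[1, 1, 1],
)

```text
t: 21.95
tool_pos: [0.5347, 0.1226, 0.0468]
ee_rot: [-1.401, -2.81, 0.0]
contact_force: [2.8, -4.4, -1.8]
grip_width: 0.0206
grip_force: 78.3
```

Request:
arm_command(
  linear=[
    [0.0003, 0, 0],
    [0.0006, 0, 0],
    [0.0006, 0, 0],
  ],
  delta_rot=[
    [0, 0, 0],
    [0, 0, 0],
    [0, 0, 0],
  ],
  claw=[1, 1, 1],
)

```text
t: 22.25
tool_pos: [0.5346, 0.1226, 0.0469]
ee_rot: [-1.402, -2.81, 0.001]
contact_force: [5.3, -6.5, -2.6]
grip_width: 0.0208
grip_force: 78.3
```

Request:
arm_command(
  linear=[
    [0.0002, 0, 0],
    [0.0005, 0, 0],
    [0.0005, 0, 0],
  ],
  delta_rot=[
    [0, 0, 0],
    [0, 0, 0],
    [0, 0, 0],
  ],
  claw=[1, 1, 1],
)

```text
t: 22.55
tool_pos: [0.5346, 0.1227, 0.0469]
ee_rot: [-1.403, -2.81, 0.001]
contact_force: [6.4, -9.0, -4.0]
grip_width: 0.0212
grip_force: 78.2
```

```bash
python3 look.py w8; python3 chk.py w8
```

```text
[0.53458368 0.12264664 0.04688419] [ 6.90909545 -7.84980997 -3.65021975]
tcp ex,ey 222.89621625699291 501.1378867255386
tongue 209 426 [483.2 517.1] 62.5
tongue 217 565 [476.2 523.9] 62.4
handle 210 2247 [483.5 516.8] 77.8
handle 218 1915 [476.5 523.8] 77.7
handle 226 1376 [489.7 510.6] 77.9
handle 234 1307 [489.6 510.6] 77.9
handle 242 1332 [489.  511.1] 78.0
handle 250 952 [489.2 511. ] 78.1
head 150 6076 [475.7 524.8] 81.9
head 156 5774 [475.7 524.7] 82.0
head 162 5479 [475.7 524.7] 82.0
head 168 5201 [475.7 524.7] 82.0
head 174 4960 [475.6 524.7] 82.0
head 180 4720 [475.7 524.7] 82.0
bracket 176 653 [455.2 544.6] 37.0
bracket 180 776 [455.3 544.4] 36.9
bracket 184 303 [455.4 544.3] 36.9
```

The motion has stopped at the predicted home position (TCP at 222.9, expected 223) and only the force rises: home. Release and go straight up.

Request:
arm_command(
  linear=[
    [-0.0008, 0, 0],
    [-0.0008, 0, 0],
    [-0.0008, 0, 0],
    [-0.0008, 0, 0],
    [-0.0008, 0, 0],
    [-0.0008, 0, 0],
    [-0.0008, 0, 0],
    [-0.0008, 0, 0],
    [-0.0008, 0, 0],
  ],
  delta_rot=[
    [0, 0, 0],
    [0, 0, 0],
    [0, 0, 0],
    [0, 0, 0],
    [0, 0, 0],
    [0, 0, 0],
    [0, 0, 0],
    [0, 0, 0],
    [0, 0, 0],
  ],
  claw=[1, 0.75, 0.7, 0.6, 0.5, 0.3, 0, 0, 0],
)

```text
t: 23.5
tool_pos: [0.5342, 0.1233, 0.0468]
ee_rot: [-1.401, -2.81, 0.0]
contact_force: [0.2, 0.1, -0.3]
grip_width: 0.0856
grip_force: 0.0
```

Request:
arm_command(
  linear=[
    [0, 0, -0.01],
    [0, 0, -0.025],
    [0, 0, -0.05],
    [0, 0, -0.08],
    [0, 0, -0.11],
    [-0.01, 0, -0.14],
    [-0.03, 0, -0.17],
    [-0.05, 0, -0.2],
    [-0.07, 0, -0.22],
    [-0.09, 0, -0.23],
    [-0.1, 0, -0.23],
    [-0.1, 0, -0.23],
  ],
  delta_rot=[
    [0, 0, 0],
    [0, 0, 0],
    [0, 0, 0],
    [0, 0, 0],
    [0, 0, 0],
    [0, 0, 0],
    [0, 0, 0],
    [0, 0, 0],
    [0, 0, 0],
    [0, 0, 0],
    [0, 0, 0],
    [0, 0, 0],
  ],
  claw=[0, 0, 0, 0, 0, 0, 0, 0, 0, 0, 0, 0],
)

```text
t: 24.7
tool_pos: [0.5949, 0.0423, 0.2767]
ee_rot: [-1.403, -2.809, 0.0]
contact_force: [-0.3, 0.1, 0.1]
grip_width: 0.0853
grip_force: 0.0
```

```bash
python3 look.py w9; python3 chk.py w9
python3 - <<'E'
from h import *
W=np.load("pics/w9W.npy");q=W.reshape(-1,3)*1e3;a=np.deg2rad(36.9);x=q[:,:2]@[np.sin(a),-np.cos(a)];y=q[:,:2]@[np.cos(a),np.sin(a)]
k=(abs(y-500)<10)&(q[:,2]>74)&(q[:,2]<81);print("handle x span (want 185..255)",np.percentile(x[k],[.5,99.5]))
im,d=r.capture("top");T=world(d,r.calibration("top"))
for n,b,z0,z1 in [("stapler",(300,135,390,180),.03,.06),("cupA",(115,80,190,150),.08,.1),("cupB",(395,115,455,180),.08,.1)]:print(n,rect(T,b,z0,z1)[:3])
E
```

```text
[0.59421643 0.04336817 0.27626381] [-0.26646989  0.79251172 -0.38284651]
tcp ex,ey 322.09869799479065 501.2248907752894
tongue 185 151 [475.7 524.4] 61.2
handle 210 296 [489.6 510.6] 74.8
handle 218 292 [489.5 510.7] 74.1
handle 226 264 [489.4 510. ] 73.6
handle 234 259 [489.3 510.1] 73.0
handle 242 264 [489.2 511. ] 72.6
handle 250 255 [489.2 510.3] 72.1
handle 258 93 [489.9 510.3] 71.4
head 162 225 [475.  524.7] 81.8
head 168 777 [475.7 524.4] 81.9
head 174 764 [475.7 524.4] 82.0
head 180 768 [475.6 524.5] 82.0
bracket 176 352 [455.4 544.5] 37.1
bracket 180 378 [455.4 543.9] 36.9
bracket 184 192 [455.2 543.9] 36.8
handle x span (want 185..255) [164.52264851 241.20820773]
stapler (1108, array([705.1, -72.3]), array([118. ,  32.9]))
cupA (0, array([0., 0.]), array([0., 0.]))
cupB (387, array([ 714.3, -207.3]), array([72.7, 72.6]))
  return _methods._mean(a, axis=axis, dtype=dtype,
  ret = ret.dtype.type(ret / rcount)
```

View pics/w9.png

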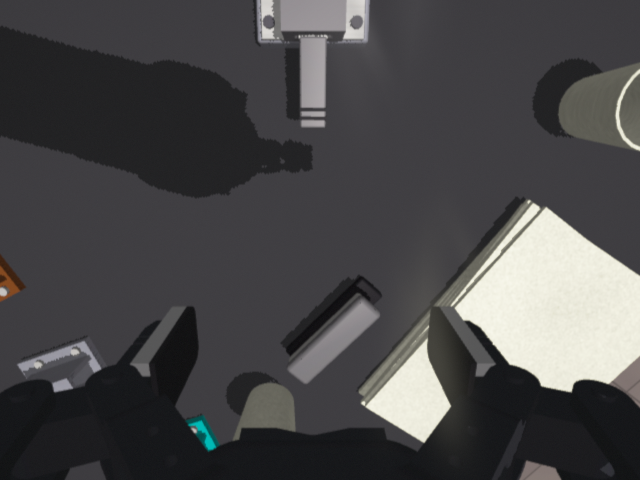

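The view shows the key in the switch (handle 313,80), gripper clear, and the stapler (335,335), cup (600,105) and other cup (265,410) standing. The handle droops about 4°; I'll measure how far home it is.

Run:
```python
from h import *
W=np.load("pics/w9W.npy");q=W.reshape(-1,3)*1e3;a=np.deg2rad(36.9);x=q[:,:2]@[np.sin(a),-np.cos(a)];y=q[:,:2]@[np.cos(a),np.sin(a)]
k=(abs(y-500)<8)&(q[:,2]>60)&(q[:,2]<81)&(x>183)&(x<275)
for lo in np.arange(183,264,4):
    m=k&(x>=lo)&(x<lo+4);print(lo,m.sum(),np.round(np.median(q[m,2]),1) if m.any() else "",end=" | ")
K=k&(x>190)&(x<252);pf=np.polyfit(x[K],q[K,2],1);print("\nslope deg",np.degrees(np.arctan(pf[0])),"z@185",np.polyval(pf,185),"rear",np.percentile(x[k],[98,99,99.7]))
s=k&(abs(q[:,2]-np.polyval(pf,x))<1.2);print("top span",np.percentile(x[s],[.2,1,99,99.8]))
h=(abs(y-500)<20)&(q[:,2]>80.5)&(q[:,2]<84);print("head front",np.percentile(x[h],[99,99.8]))
```

```text
183 106 71.7 | 187 88 75.7 | 191 121 76.0 | 195 108 75.8 | 199 111 75.4 | 203 107 75.1 | 207 112 75.0 | 211 100 74.5 | 215 111 74.3 | 219 97 73.9 | 223 95 73.7 | 227 95 73.4 | 231 98 73.2 | 235 110 72.8 | 239 95 72.8 | 243 94 72.2 | 247 95 72.3 | 251 85 71.9 | 255 48 71.1 | 259 0  | 263 0  | 
slope deg -3.861404203513951 z@185 76.4264994347393 rear [255.42665956 256.05790726 256.65643679]
top span [184.97823556 188.23240501 255.83842463 256.65460459]
head front [185.18294723 185.27494354]
```

```bash
python3 -c "
from plant import r
print(r.close_job())"
```

```text
the job is handed in; nothing more can be done
None
```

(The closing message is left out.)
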